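# Draw the locked bolt of the paint case

### The job

Unlock the wooden paint case: hold the spring safety catch (the long flat bar on its lid) pressed down with one fingertip, and with the other finger push the bolt's upright thumb tab until the bolt is fully drawn back out of its keeper. Keep the catch down all the while the bolt is moving; only when the bolt is all the way back let the catch spring up again and take the hand away. Grasp and lift nothing, and leave the jars, tape and other things where they are.

Things in the scene. Friction and masses are not known exactly. Their poses are not given: they have to be found in the camera images.
- case: Closed wooden paint case, fixed on the table, 200 (x) by 320 (y) by 75 mm high. Origin: centre of its underside; z up. The lid (y below +60 mm) carries the lock, the deck beyond the keeper. The bolt runs along the case's y at x = -30 mm: a rod 10 mm thick, its top 15 mm above the lid. The catch bar lies parallel to it at x = +30 mm. But for tab and bar the lock is at most 20 mm high.
- bolt_tab (a point): Centre of the top edge of the bolt's thumb tab: an upright steel plate 24 mm wide (case x), 6 mm thick (case y), its top 55 mm above the lid (130 mm above the table). Push it by its +y face towards the case's -y. A fingertip 25 to 34 mm above the lid clears the rod and staples and overlaps the tab by over 20 mm. Axes as the case's.
- catch_top (a point): Centre of the upper face of the catch bar: a flat steel bar 116 mm long (case y), 22 mm wide (case x). Up, its top is 34 mm above the lid (109 mm above the table); fully down, 25 mm above the lid. At the start the bar's middle is level with the tab along the case's y. A fingertip may slide along it while pressing. Axes as the case's.
- bolt (a joint): Travel of the bolt in m towards the case's -y: 0 = shot into the keeper (start, within 1 mm), 0.036 = fully drawn, at its stop. Slides at about 3 N. With the catch up, its blade stands between the bolt's teeth (12 mm apart) and the bolt has only 1.5 mm of play; let go half-way, it locks there. Fully drawn, the catch springs up again and locks it.
- catch (a joint): How far the catch bar is pressed down in m: 0 = up, 0.009 = fully down on its stop. The bolt is free from about 0.005 on. The spring takes about 3 N to start and 6 N fully down.
- keeper (a point): Centre of the keeper, the steel staple on the deck (x -30, y +80 mm in the case's frame, 10 mm above the lid) that the bolt's end passes through; 19 mm high. Two more such staples guide the bolt at y +45 and -65 mm.
- jar_a: Bystander: small paint jar, 44 mm across, 52 mm high, standing on the case's deck. Origin: centre of its underside.
- jar_b: Bystander: the same kind of jar, at another spot of the deck. Origin: centre of its underside.
- eraser: Bystander: white eraser 24 x 48 x 14 mm lying on the lid near its -y end. Origin: centre of its underside.
- glue: Bystander: white glue bottle, 54 mm across, 140 mm high, on the table. Origin: centre of its underside.
- tape: Bystander: roll of tape, 90 mm across, 24 mm high, lying on the table. Origin: centre of its underside.
- ink: Bystander: amber ink jar, 48 mm across, 60 mm high, on the table. Origin: centre of its underside.
- knife: Bystander: painter's spatula, 200 mm long, lying on the table. Origin: its underside, near mid-length; x along it.
- brush_pot: Bystander: terracotta pot 76 mm across, 100 mm high, with brushes standing up to 225 mm, on the table. Origin: centre of its underside.

How it is judged:
By the outcome, as a careful person would: the job done as asked, in the order asked, and still so for the second after the job is handed in, with the robot touching nothing.
It also fails if it takes over 38 s, if anything falls off the work surface, if the arm or the gripper's body presses on something with over 40 N, if the wrist force passes 120 N, or if a joint passes its speed limit or range.

### The arm

A 6-joint arm with a two-finger parallel gripper is mounted at the origin on the work surface. World frame = base frame: x ahead of the robot, y to its left, z up, the work surface at z = 0. Lengths are in m, angles in rad, forces in N, time in s.
With the tool pointing down it reaches from about 0.25 to 0.775 m from the base axis. Payload 4 kg.
Tool frame: the origin (TCP) lies midway between the tips of the shut fingers; the grasp point (between the pads) lies 19 mm behind it (robot.pinch_z is the distance from the TCP to the grasp point, in m); x points along the fingers, y is the direction in which the jaws open and shut, and the axes are right-handed (so a half turn about x gives the same grasp; the last joint's range is limited). The gripper opens to 94 mm and grips with 3 to 60 N. Pads are 16 mm wide; open, the fingers measure 119 mm over their backs; the gripper's body (75 mm by 177 mm) begins 78 mm behind the grasp point.
Start: joints at [-1.386, 0.087, 1.371, -0, 1.684, -0.103], TCP at [0.156, -0.527, 0.206] pointing down, gripper open.
Joint ranges: [-3.1, 3.1], [-0.76, 2.03], [0.27, 2.55], [-1.08, 4.22], [0.17, 2.65], [-2.57, 2.57]. Speed limits (rad/s): [2.79, 2.79, 3.14, 3.14, 3.14, 3.14].

### API

Orientations are given as [roll, pitch, yaw] about the fixed x, y, z axes, in that order (R = Rz(yaw) Ry(pitch) Rx(roll)).
In Python, from bench import robot, imaging gives the robot as it stands. The module is installed in compiled form; this text tells all that it offers.
- The arm moves only by the tool drive_tool, never from a script. Its argument "commands" is a list that holds one entry, the list of rows, each a list of 4 numbers: the shift along the tool's x, y, z as a fraction of full scale, then the turn about the tool's x as a fraction of full scale. A call has 1 to 20 rows; each row shifts and turns the commanded pose from where the row before left it, along the tool's axes as they then stand; what a row does not reach is not made up. Full scale, the value 1, is 0.25 m for a shift and 360 degrees for a turn. A row lasts 1/10 s, in which the tool goes at most 50 mm and 8.59 degrees, less where a joint would pass 70% of its speed; a pose out of reach is approached as far as the arm can. A call with a number of a shift or a turn outside -1 to 1 is refused whole. A call with a gripper value outside its range is refused whole. "grip" is the opening, from 0 (shut) to 1 (fully open), set as the call begins (left out, the last holds). The fingers move at their own pace and stop on an object; the grip force is fixed at half the most. Time passes only in rows, so rows that do not move let the fingers close. It gives the time, the measured TCP pose, the force and the opening at its end, in the units of the state.
- robot.get_obs(): the state, without advancing time (a new reading comes with each control period).
- imaging.snapshot(name): name is "scene" or "side" or "wrist"; returns a dict with "pixels" (384x512x3 uint8, red, green, blue), "z_map" (384x512 float32, m along the optical axis (not along the pixel's ray), 0 where there is no reading), "mtx" (3x3 intrinsics, pixels), "k1" (the pictures are not rectified: a ray, as slopes to the right and down, at radius r is drawn at 1 + k1 r^2 times it, then the intrinsics apply), "extrinsics" (4x4, takes a point from world to camera coordinates). Camera axes: x right, y up, looking along -z (the intrinsics and any distortion apply to the point x, -y, -z); pixel columns grow to the right and rows downward; lengths in m; the calibration is good to about 2 mm. A picture is of the moment at which its call begins.
- robot.close_job(): hands the job in, once; it reports no verdict.
The state is a dict: "time": time; "joint_positions": joint angles; "qvel": joint speeds; "joint_torque": joint torques, N m; "tool_pos": TCP position; "ee_rot": TCP orientation; "wrist_force": force on the tool from outside, world axes, zero at the start; "wrist_torque": the same for the moment, N m; "width": finger opening in m.
Only numpy, scipy, OpenCV 4.12 (cv2) and the standard library are available. Lean on these libraries where they do the work, as an engineer would, in place of code of your own. Each camera call takes 0.05 s, during which the arm holds its last target.

## Working session

There is one attempt and no reset: what is moved stays moved. The work goes in short steps, Python scripts to look and compute and a tool call to move; the robot and the scene stay as the last step left them, time stands still between calls to the robot, and variables do not carry over. Pictures are saved under pics/ and viewed, and the job is handed in when it is done.

Besides the shell and the picture viewer there is one more tool, called after ">>>" as name(argument=value, ...), one argument or row to a line, values as JSON. drive_tool: Moves the arm, as the interface text tells. Shift numbers are shares of 0.25 m and turn numbers shares of 360 degrees, none past 1 either way. Its arguments: {"type":"object","properties":{"commands":{"type":"array","items":{"type":"array","items":{"type":"array","items":{"type":"number","minimum":-1,"maximum":1}}}},"grip":{"type":"number"}},"required":["commands"]}

```bash
mkdir -p pics; cat > h.py <<'E'
import numpy as np, cv2
from bench import robot, imaging
def snap(n,f):
    s=imaging.snapshot(n); cv2.imwrite(f'pics/{f}.png',s['pixels'][:,:,::-1]); np.savez(f'{f}.npz',**s); return s
def ray(s,u,v):
    K=s['mtx']; xd=(u-K[0,2])/K[0,0]; yd=(v-K[1,2])/K[1,1]
    x,y=xd,yd
    for _ in range(20):
        f=1+float(s['k1'])*(x*x+y*y); x,y=xd/f,yd/f
    return np.array([x,-y,-1.])
def world(s,u,v,z=None,plane=None):
    d=ray(s,u,v); E=s['extrinsics']; R=E[:3,:3]; t=E[:3,3]
    o=-R.T@t; dw=R.T@d
    if plane is not None: k=(plane-o[2])/dw[2]
    else: k=s['z_map'][int(v),int(u)] if z is None else z
    return o+k*dw
E
python3 - <<'E'
from h import *
for n in('scene','side','wrist'):
    s=snap(n,n+'1'); print(n,s['mtx'].tolist(),s['k1'],s['extrinsics'].round(3).tolist())
print(robot.get_obs())
E
```

```text
scene [[410.53699826876596, 0.0, 252.6773227524622], [0.0, 410.53699826876596, 191.97606242371467], [0.0, 0.0, 1.0]] -0.006488693997249863 [[0.735, 0.678, -0.016, -0.469], [-0.566, 0.626, 0.537, 0.186], [0.374, -0.386, 0.843, -1.419], [0.0, 0.0, 0.0, 1.0]]
side [[359.43691690816195, 0.0, 253.12079620320665], [0.0, 359.43691690816195, 183.96113231827343], [0.0, 0.0, 1.0]] -0.06132235413387421 [[-0.947, -0.32, 0.01, 0.556], [0.182, -0.514, 0.838, -0.11], [-0.264, 0.795, 0.546, -0.921], [0.0, 0.0, 0.0, 1.0]]
wrist [[279.29471039270027, 0.0, 252.15139960378232], [0.0, 279.29471039270027, 191.55656873319353], [0.0, 0.0, 1.0]] -0.044446350097584006 [[0.284, -0.959, -0.0, -0.548], [0.927, 0.275, -0.254, 0.027], [0.244, 0.072, 0.967, -0.39], [0.0, 0.0, 0.0, 1.0]]
{'time': 0.15, 'joint_positions': array([-1.38613057e+00,  8.77925353e-02,  1.37191811e+00,  3.76240168e-05,
        1.68360059e+00, -1.03094916e-01]), 'qvel': array([ 0.00102784, -0.00251047, -0.00530849,  0.00106066, -0.00146189,
       -0.00136202]), 'joint_torque': array([ 7.58128845e-04, -3.40642655e+01, -3.02793288e+01,  7.18031265e-02,
        3.05301184e-02, -1.15592597e-04]), 'tool_pos': array([ 0.15602503, -0.52695889,  0.20456348]), 'ee_rot': array([-1.69564541,  1.56907734,  1.73371212]), 'wrist_force': array([0.49971732, 0.49536824, 0.67201147]), 'wrist_torque': array([-0.03905876, -0.02276941,  0.03872506]), 'width': 0.09417904289072036}
```

View pics/scene1.png

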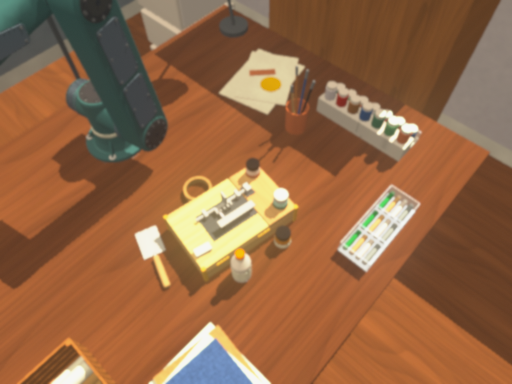

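View pics/side1.png

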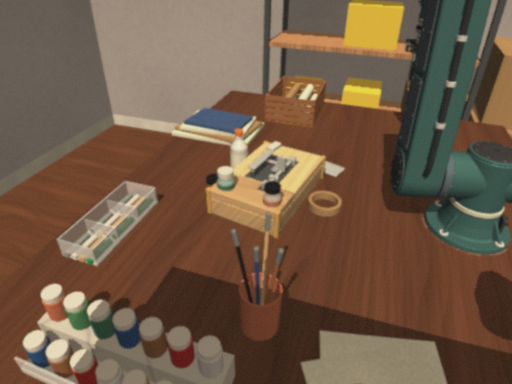

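View pics/wrist1.png

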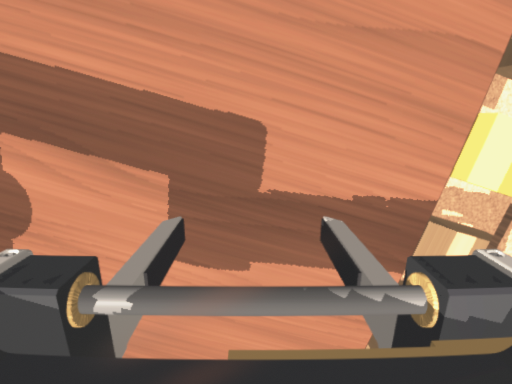

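```bash
python3 - <<'E'
import cv2
a=cv2.imread('pics/scene1.png')[150:290,130:310]; cv2.imwrite('pics/sc_c.png',cv2.resize(a,None,fx=4.2,fy=4.2,interpolation=cv2.INTER_CUBIC))
a=cv2.imread('pics/side1.png')[120:240,190:350]; cv2.imwrite('pics/si_c.png',cv2.resize(a,None,fx=5,fy=5,interpolation=cv2.INTER_CUBIC))
E
```

```text
(no output)
```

View pics/sc_c.png

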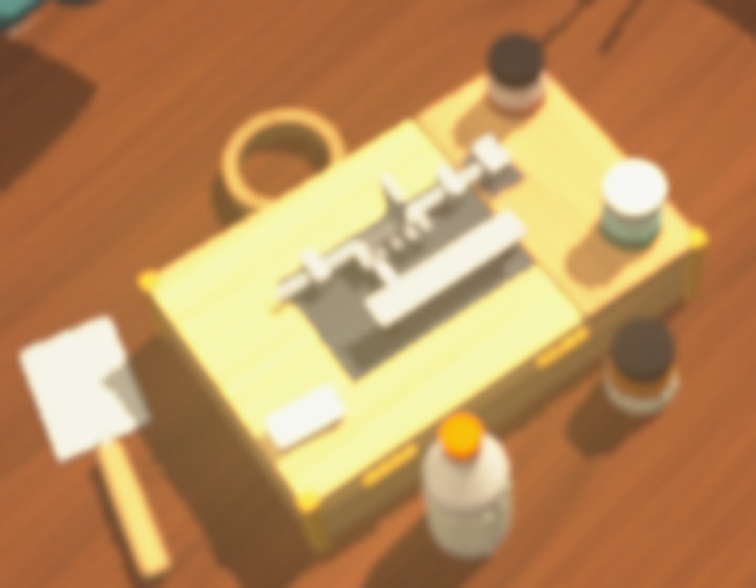

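View pics/si_c.png

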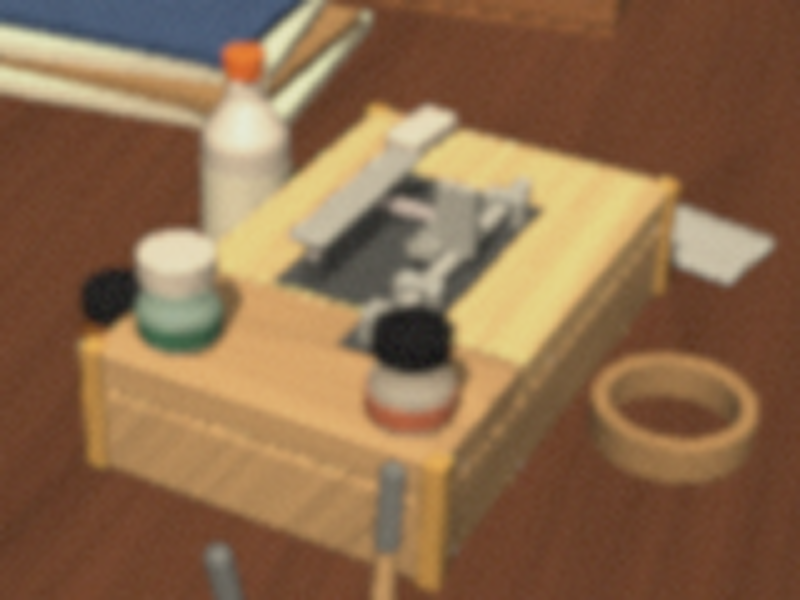

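```bash
python3 - <<'E'
from h import *
sc=dict(np.load('scene1.npz')); si=dict(np.load('side1.npz'))
S=lambda a,b:(a/4.2+130-.4,b/4.2+150-.4)
D=lambda a,b:(a/5+190-.4,b/5+120-.4)
for n,p in dict(mm=(150,280),pm=(308,500),pp=(697,240),mp=(548,75)).items(): print('scene',n,world(sc,*S(*p),plane=.075).round(4))
for n,p in dict(mm=(668,182),pm=(380,108),pp=(90,345),mp=(440,462)).items(): print('side',n,world(si,*D(*p),plane=.075).round(4))
print('tab sc',world(sc,*S(388,180),plane=.13), world(sc,*S(390,190)).round(3)); print('tab si',world(si,*D(455,190),plane=.13),world(si,*D(455,195)).round(3))
print('catch sc',world(sc,*S(373,308),plane=.109),world(sc,*S(517,222),plane=.109),world(sc,*S(440,270)).round(3))
print('catch si',world(si,*D(435,118),plane=.109),world(si,*D(315,240),plane=.109),world(si,*D(375,180)).round(3))
for n,p in dict(deckjar=(515,60),jar2=(635,185)).items(): print(n,world(sc,*S(*p),plane=.127).round(3))
print('bottle',world(sc,*S(460,435),plane=.14).round(3))
E
```

```text
scene mm [ 0.4024 -0.1084  0.075 ]
scene pm [ 0.5956 -0.1452  0.075 ]
scene pp [0.6556 0.163  0.075 ]
scene mp [0.4874 0.1978 0.075 ]
side mm [ 0.4035 -0.111   0.075 ]
side pm [ 0.5952 -0.1471  0.075 ]
side pp [0.6555 0.1646 0.075 ]
side mp [0.4596 0.1998 0.075 ]
tab sc [0.49309585 0.03421783 0.13      ] [0.499 0.03  0.128]
tab si [0.49819514 0.03970816 0.13      ] [0.5   0.032 0.123]
catch sc [ 0.54438055 -0.03308871  0.109     ] [0.5693281  0.07665136 0.109     ] [0.556 0.016 0.108]
catch si [ 0.54126037 -0.07927468  0.109     ] [0.56249443 0.08010276 0.109     ] [0.552 0.006 0.109]
deckjar [0.487 0.164 0.127]
jar2 [0.615 0.142 0.127]
bottle [ 0.658 -0.068  0.14 ]
```

```bash
cat >> h.py <<'E'
from scipy.spatial.transform import Rotation as Ro
def tool():
    o=robot.get_obs(); return o, Ro.from_euler('xyz',o['ee_rot']).as_matrix()
E
python3 - <<'E'
from h import *
o,R=tool(); print(R.round(4))
t=np.radians(-10.6); cx=np.array([np.cos(t),np.sin(t),0]); cy=np.array([-np.sin(t),np.cos(t),0])
az=np.degrees(np.arctan2(R[1,1],R[0,1])); print('jaw az',az)
s=dict(np.load('scene1.npz')); print('pot',world(s,297,105).round(3),world(s,303,75).round(3))
w=imaging.snapshot('wrist') if 0 else dict(np.load('wrist1.npz')); E=w['extrinsics']; print('cam',-E[:3,:3].T@E[:3,3])
C=np.array([.528,.027,0]); 
print('tool-frame shift to above', R.T@(np.array([.53,.04,.25])-o['tool_pos']))
E
```

```text
[[-3.000e-04  2.838e-01 -9.589e-01]
 [ 1.700e-03 -9.589e-01 -2.838e-01]
 [-1.000e+00 -1.700e-03 -2.000e-04]]
jaw az -73.51227654870885
pot [0.406 0.474 0.075] [0.281 0.671 0.001]
cam [ 0.22558286 -0.50505826  0.3844116 ]
tool-frame shift to above [-0.04457904 -0.43758493 -0.51951543]
```

>>> drive_tool(
  commands=[
    [[-0.1, 0, 0, -0.0218], [-0.1, 0, 0, -0.0218], [0, 0, 0, -0.0218], [0, 0, 0, -0.0218], [0, 0, 0, -0.0218], [0, 0, 0, -0.0218], [0, 0, 0, -0.0218], [0, 0, 0, -0.0221]],
  ],
  grip=0.5,
)

```text
time: 0.95
tool_pos: [0.1561, -0.5272, 0.255]
ee_rot: [-2.795, 1.57, 1.738]
wrist_force: [-0.1, -0.4, -0.3]
width: 0.0472
```

>>> drive_tool(
  commands=[
    [[0, 0.04, -0.08, 0], [0, 0.08, -0.16, 0], [0, 0.08, -0.16, 0], [0, 0.08, -0.16, 0], [0, 0.08, -0.16, 0], [0, 0.08, -0.16, 0], [0, 0.08, -0.16, 0], [0, 0.08, -0.16, 0], [0, 0.08, -0.16, 0], [0, 0.08, -0.16, 0], [0, 0.08, -0.16, 0], [0, 0.08, -0.16, 0], [0, 0.08, -0.16, 0], [0, 0.04, -0.08, 0], [0, 0, 0, 0], [0, 0, 0, 0]],
  ],
)

```text
time: 2.55
tool_pos: [0.5071, -0.0642, 0.255]
ee_rot: [-1.041, 1.569, -2.796]
wrist_force: [-0.7, -0.3, 1.1]
width: 0.0469
```

```bash
python3 - <<'E'
from h import *
s=snap('wrist','w2'); o,R=tool(); print(o['time'],o['tool_pos'],o['width'],R.round(4),np.degrees(np.arctan2(R[1,1],R[0,1])),o['wrist_force'])
cv2.imwrite('pics/w2b.png',cv2.resize(cv2.imread('pics/w2.png'),None,fx=1.56,fy=1.56,interpolation=cv2.INTER_CUBIC))
E
```

```text
2.6 [ 0.50697887 -0.06479737  0.25521519] 0.04664936382746051 [[-9.000e-04  9.828e-01 -1.847e-01]
 [-6.000e-04 -1.847e-01 -9.828e-01]
 [-1.000e+00 -8.000e-04  7.000e-04]] -10.642581964630633 [-0.29754188  0.44775669 -0.67156333]
```

View pics/w2b.png

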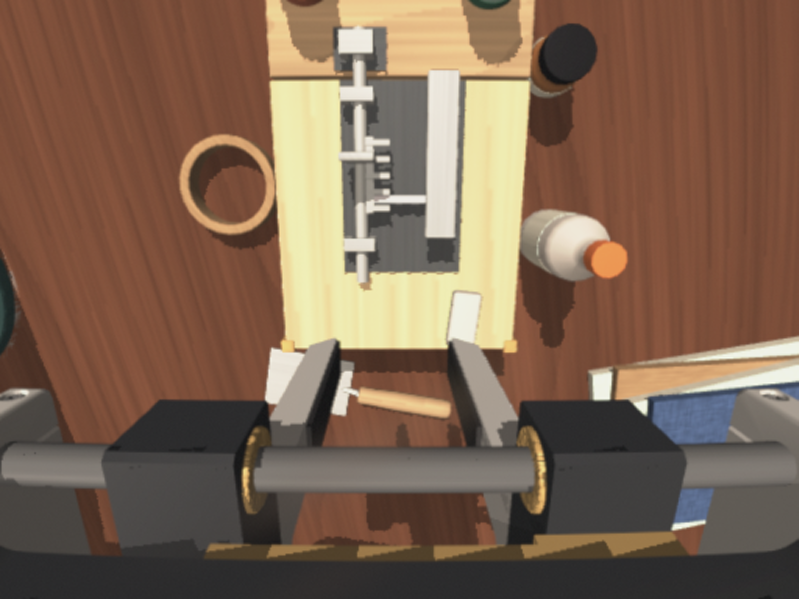

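```bash
python3 - <<'E'
from h import *
s=dict(np.load('w2.npz'))
P=lambda a,b:(a/1.5625,b/1.5625)
a=cv2.imread('pics/w2.png')[10:190,170:350]; cv2.imwrite('pics/w2c.png',cv2.resize(a,None,fx=3.3,fy=3.3,interpolation=cv2.INTER_CUBIC))
W=lambda a,b,z:world(s,*P(a,b),plane=z).round(4)
print('mm',W(284,350,.075),'pm',W(518,350,.075),'seamL',W(271,77,.075),'seamR',W(531,78,.075))
print('bar',[W(*p,.109).tolist() for p in((428,69),(460,70),(455,238),(426,238))])
print('tab',W(341,156,.13),W(374,156,.13))
print('keeper',W(356,38,.094)); print('rod',W(363,280,.085),W(360,70,.09))
E
```

```text
mm [ 0.398  -0.1121  0.075 ] pm [ 0.6013 -0.15    0.075 ] seamL [0.442  0.1052 0.075 ] seamR [0.6368 0.0683 0.075 ]
bar [[0.5565, 0.0809, 0.109], [0.578, 0.0764, 0.109], [0.5571, -0.0372, 0.109], [0.5358, -0.0333, 0.109]]
tab [0.488 0.034 0.13 ] [0.5097 0.0299 0.13  ]
keeper [0.5116 0.1137 0.094 ]
rod [ 0.4805 -0.0609  0.085 ] [0.51   0.0934 0.09  ]
```

View pics/w2c.png

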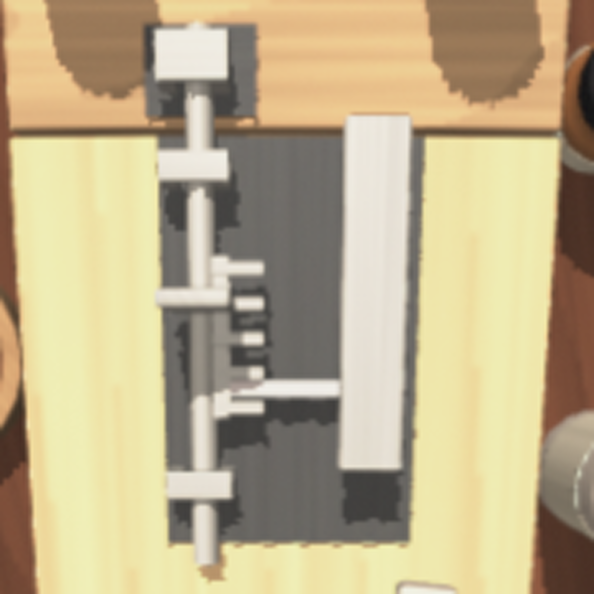

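>>> drive_tool(
  commands=[
    [[0, 0.005, -0.1, 0], [0, 0.005, -0.15, 0], [0, 0.005, -0.12, 0], [0, 0, -0.077, 0], [0.1, 0, 0, 0], [0.16, 0, 0, 0], [0.14, 0, 0, 0], [0.06, 0, 0, 0], [0, 0, 0, 0], [0, 0, 0, 0]],
  ],
)

```text
time: 3.6
tool_pos: [0.5325, 0.0441, 0.1421]
ee_rot: [1.666, 1.569, -0.091]
wrist_force: [0.1, -0.6, 0.6]
width: 0.0466
```

```bash
python3 - <<'E'
from h import *
o,R=tool(); print(o['time'],o['tool_pos'],o['width'],o['wrist_force'])
for n,b in(('wrist',(100,384,150,360)),('side',(110,250,180,340)),('scene',(150,260,150,300))):
    s=snap(n,n+'3'); a=cv2.imread(f'pics/{n}3.png')[b[0]:b[1],b[2]:b[3]]
    f=min(780/a.shape[1],590/a.shape[0]); cv2.imwrite(f'pics/{n}3c.png',cv2.resize(a,None,fx=f,fy=f,interpolation=cv2.INTER_CUBIC))
E
```

```text
3.6 [0.53248131 0.04414105 0.14205566] 0.04656949248742926 [ 0.06753244 -0.5776507   0.58693249]
```

View pics/wrist3c.png

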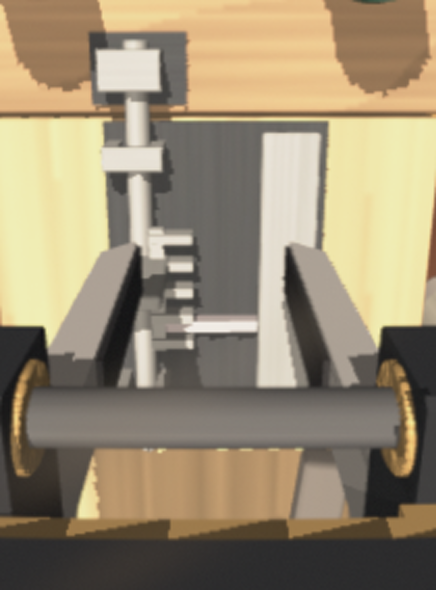

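View pics/side3c.png

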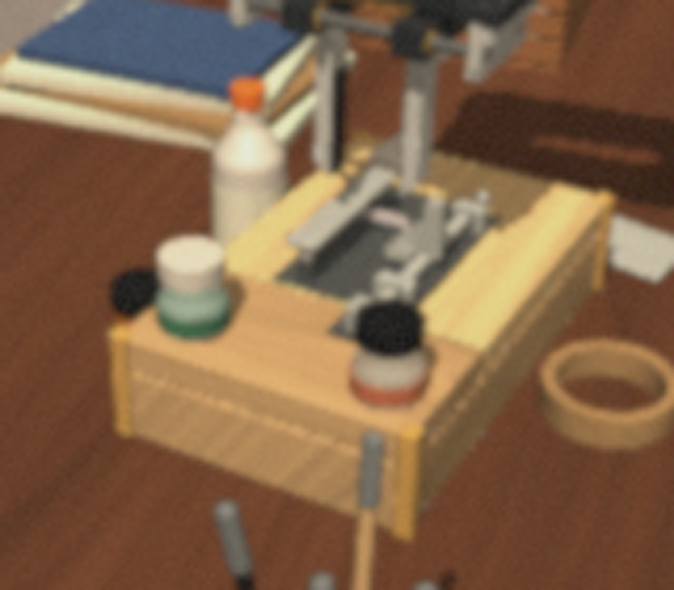

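View pics/scene3c.png

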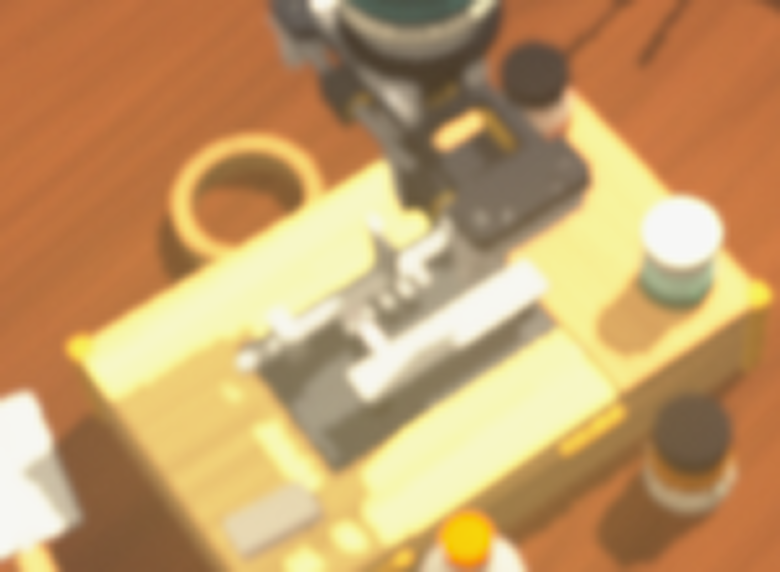

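```bash
python3 - <<'E'
from h import *
o,R=tool(); print(o['tool_pos'],o['width'])
b={'side':(110,180,674/160),'scene':(150,150,5.2)}
for n in b:
    s=dict(np.load(n+'3.npz'));E=s['extrinsics'];K=s['mtx']
    for sg in(-1,1):
      for zz in(-.008,.008):
        for yy in (.0235,.036):
          p=o['tool_pos']+R@np.array([0,sg*yy,zz]); c=E[:3,:3]@p+E[:3,3]; x,y=c[0]/-c[2],-c[1]/-c[2]; f=1+s['k1']*(x*x+y*y)
          u,v=K[0,0]*x*f+K[0,2],K[1,1]*y*f+K[1,2]; print(n,sg,zz,yy,round((u-b[n][1])*b[n][2]),round((v-b[n][0])*b[n][2]))
E
```

```text
[0.53321305 0.04462002 0.14307526] 0.04695397031347289
side -1 -0.008 0.0235 397 191
side -1 -0.008 0.036 415 196
side -1 0.008 0.0235 408 181
side -1 0.008 0.036 426 185
side 1 -0.008 0.0235 330 173
side 1 -0.008 0.036 312 168
side 1 0.008 0.0235 342 163
side 1 0.008 0.036 325 158
scene -1 -0.008 0.0235 427 201
scene -1 -0.008 0.036 414 185
scene -1 0.008 0.0235 402 216
scene -1 0.008 0.036 389 200
scene 1 -0.008 0.0235 479 261
scene 1 -0.008 0.036 494 277
scene 1 0.008 0.0235 454 277
scene 1 0.008 0.036 468 293
```

>>> drive_tool(
  commands=[
    [[0.05, -0.004, 0, 0], [0.05, 0, 0, 0], [0.02, 0, 0, 0], [0, 0, 0, 0], [0, 0, 0, 0]],
  ],
)

```text
time: 4.25
tool_pos: [0.5306, 0.0452, 0.1102]
ee_rot: [-1.239, 1.57, -2.996]
wrist_force: [-0.4, 1.4, -0.5]
width: 0.0471
```

>>> drive_tool(
  commands=[
    [[0.01, 0, 0, 0], [0.01, 0, 0, 0], [0, 0, 0, 0], [0, 0, 0, 0]],
  ],
)

```text
time: 4.65
tool_pos: [0.5313, 0.0451, 0.1062]
ee_rot: [1.732, 1.569, -0.024]
wrist_force: [-0.2, 0.7, 3.0]
width: 0.0468
```

Contact on the bar at 3 N; press on.

>>> drive_tool(
  commands=[
    [[0.008, 0, 0, 0], [0.008, 0, 0, 0], [0, 0, 0, 0], [0, 0, 0, 0]],
  ],
)

```text
time: 5.05
tool_pos: [0.5313, 0.0451, 0.1019]
ee_rot: [1.713, 1.569, -0.043]
wrist_force: [0.1, -0.2, 4.8]
width: 0.047
```

>>> drive_tool(
  commands=[
    [[0.004, 0, 0, 0], [0.003, 0, 0, 0], [0, 0, 0, 0], [0, 0, 0, 0]],
  ],
)

```text
time: 5.45
tool_pos: [0.5313, 0.0451, 0.1002]
ee_rot: [1.748, 1.569, -0.008]
wrist_force: [0.1, 0.5, 5.6]
width: 0.0468
```

>>> drive_tool(
  commands=[
    [[0, 0, 0.008, 0], [0, 0, 0.008, 0], [0, 0, 0.008, 0], [0, 0, 0.008, 0], [0, 0, 0.008, 0], [0, 0, 0, 0]],
  ],
)

```text
time: 6.05
tool_pos: [0.5296, 0.0376, 0.1003]
ee_rot: [2.919, 1.566, 1.163]
wrist_force: [0.6, 4.2, 5.5]
width: 0.047
```

>>> drive_tool(
  commands=[
    [[0, 0, 0.008, 0], [0, 0, 0.008, 0], [0, 0, 0.008, 0], [0, 0, 0.008, 0], [0, 0, 0.008, 0], [0, 0, 0, 0]],
  ],
)

```text
time: 6.65
tool_pos: [0.5278, 0.028, 0.1003]
ee_rot: [2.936, 1.565, 1.181]
wrist_force: [0.6, 6.4, 5.2]
width: 0.0471
```

>>> drive_tool(
  commands=[
    [[0.001, 0, 0.008, 0], [0, 0, 0.008, 0], [0, 0, 0.008, 0], [0, 0, 0.008, 0], [0, 0, 0.008, 0], [0, 0, 0.008, 0], [0, 0, 0.008, 0], [0, 0, 0.008, 0], [0, 0, 0.008, 0], [0, 0, 0, 0]],
  ],
)

```text
time: 7.65
tool_pos: [0.5245, 0.0103, 0.1003]
ee_rot: [2.918, 1.565, 1.163]
wrist_force: [-0.6, 5.9, 6.1]
width: 0.0472
```

>>> drive_tool(
  commands=[
    [[0, 0, 0.008, 0], [0, 0, 0.008, 0], [0, 0, 0.008, 0], [0, 0, 0.008, 0], [0, 0, 0, 0], [0, 0, 0, 0]],
  ],
)

```text
time: 8.25
tool_pos: [0.5233, 0.0037, 0.1004]
ee_rot: [2.963, 1.563, 1.208]
wrist_force: [1.4, 8.3, 6.3]
width: 0.0473
```

>>> drive_tool(
  commands=[
    [[0, 0, 0.006, 0], [0, 0, 0.006, 0], [0, 0, 0, 0], [0, 0, 0, 0]],
  ],
)

```text
time: 8.65
tool_pos: [0.5233, 0.0036, 0.1004]
ee_rot: [3.019, 1.557, 1.264]
wrist_force: [1.5, 15.4, 6.1]
width: 0.0469
```

>>> drive_tool(
  commands=[
    [[0, 0, 0.006, 0], [0, 0, 0.006, 0], [0, 0, 0, 0], [0, 0, 0, 0]],
  ],
)

```text
time: 9.05
tool_pos: [0.5232, 0.0036, 0.1005]
ee_rot: [3.043, 1.551, 1.289]
wrist_force: [4.6, 22.5, 5.2]
width: 0.0472
```

```bash
python3 - <<'E'
from h import *
o,R=tool(); print(o['time'],o['tool_pos'],o['width'],o['wrist_force'])
for n,b in(('wrist',(60,384,130,380)),('side',(110,250,180,340))):
    s=snap(n,n+'4'); a=cv2.imread(f'pics/{n}4.png')[b[0]:b[1],b[2]:b[3]]
    f=min(780/a.shape[1],590/a.shape[0]); cv2.imwrite(f'pics/{n}4c.png',cv2.resize(a,None,fx=f,fy=f,interpolation=cv2.INTER_CUBIC))
E
```

```text
9.05 [0.52322768 0.00355955 0.10049057] 0.04715379354479251 [ 4.55014538 22.51552509  5.21118149]
```

View pics/wrist4c.png

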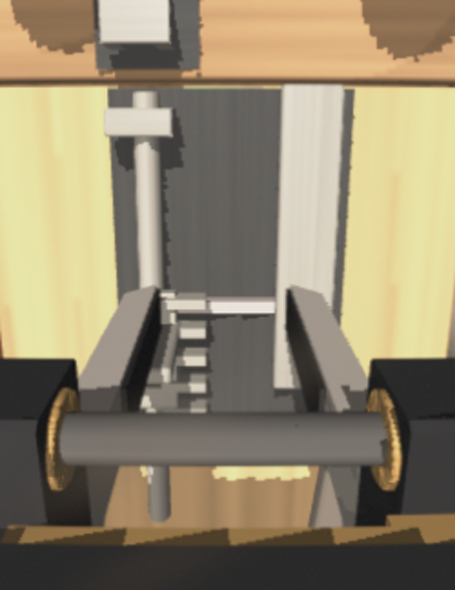

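View pics/side4c.png

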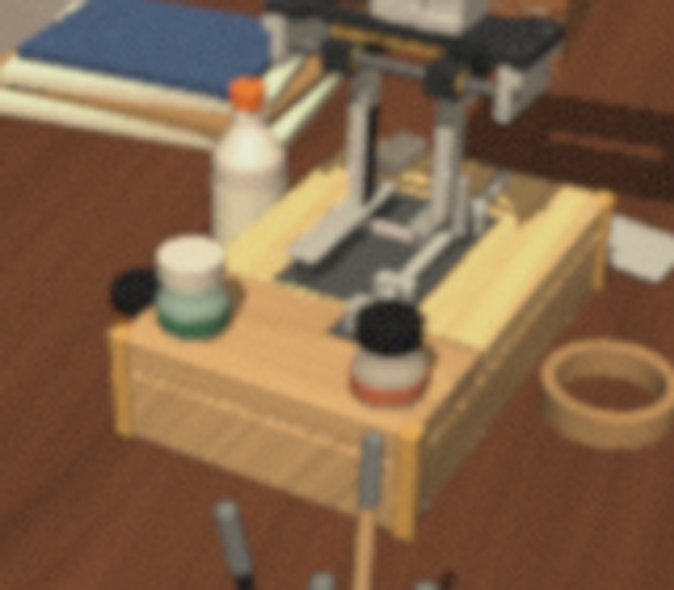

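>>> drive_tool(
  commands=[
    [[0, 0, -0.008, 0], [0, 0, -0.008, 0], [0, 0, 0, 0], [0, 0, 0, 0]],
  ],
)

```text
time: 9.55
tool_pos: [0.5232, 0.0036, 0.1004]
ee_rot: [3.003, 1.559, 1.249]
wrist_force: [3.0, 13.6, 4.8]
width: 0.047
```

>>> drive_tool(
  commands=[
    [[-0.012, 0, 0, 0], [-0.012, 0, 0, 0], [-0.012, 0, 0, 0], [-0.012, 0, 0, 0], [0, 0, 0, 0], [0, 0, 0, 0]],
  ],
)

```text
time: 10.15
tool_pos: [0.5218, 0.0037, 0.1088]
ee_rot: [-2.855, 1.559, 1.673]
wrist_force: [3.7, 13.5, -4.5]
width: 0.0468
```

>>> drive_tool(
  commands=[
    [[0, 0, -0.02, 0], [0, 0, -0.03, 0], [-0.05, 0, 0, 0], [-0.12, 0, 0, 0], [-0.16, 0, 0, 0], [-0.14, 0, 0, 0], [-0.08, 0, 0, 0], [0, 0, 0.1, 0], [0, 0, 0.16, 0], [0, 0, 0.1, 0], [0, 0, 0, 0], [0, 0, 0, 0]],
  ],
)

```text
time: 11.35
tool_pos: [0.5075, -0.0785, 0.2496]
ee_rot: [2.135, 1.57, 0.378]
wrist_force: [-0.2, 1.0, 0.0]
width: 0.0472
```

```bash
python3 - <<'E'
from h import *
o,R=tool(); print(o['time'],o['tool_pos'],o['width'],o['wrist_force'])
s=snap('wrist','w5')
cv2.imwrite('pics/w5b.png',cv2.resize(cv2.imread('pics/w5.png'),None,fx=1.5625,fy=1.5625,interpolation=cv2.INTER_CUBIC))
E
```

```text
11.35 [ 0.5074979  -0.0785368   0.24958091] 0.0472147783242329 [-0.22302163  0.9728941   0.00363882]
```

View pics/w5b.png

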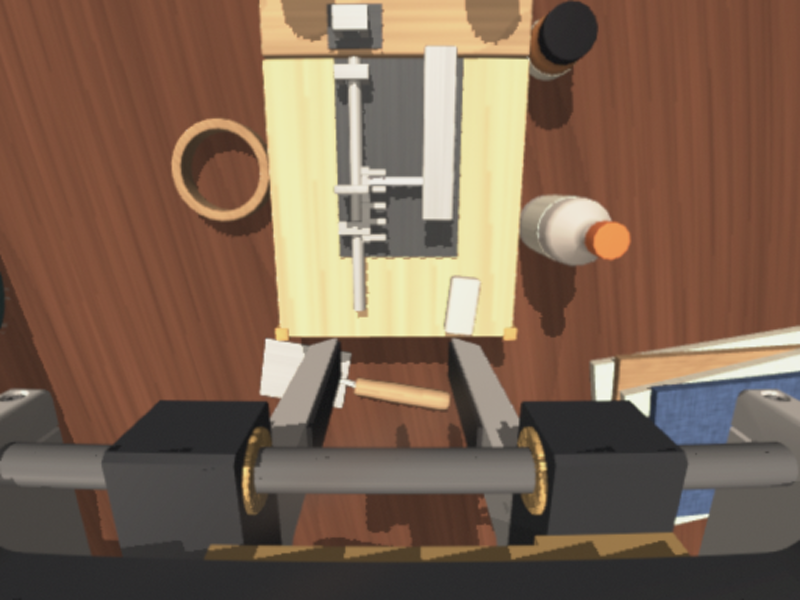

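```bash
python3 - <<'E'
from h import *
s=dict(np.load('w5.npz')); P=lambda a,b:(a/1.5625,b/1.5625)
t=world(s,*P(351.5,188),plane=.13); d=t-np.array([.4988,.032,.13]); print('tab',t,'travel',-(d@[.184,.983,0]))
print('bar',world(s,*P(440,140)),world(s,*P(438,190))); s0=dict(np.load('w2.npz')); print('bar before',world(s0,*P(443,160)),world(s0,*P(441,210)))
E
```

```text
tab [ 0.49189098 -0.00196035  0.13      ] travel 0.034654286938244884
bar [0.55715207 0.01862237 0.11056175] [ 0.55037363 -0.01459632  0.10945883]
bar before [0.55688141 0.01954192 0.110335  ] [ 0.55000446 -0.01498008  0.10932105]
```

```bash
python3 - <<'E'
from bench import robot
print(robot.close_job())
E
```

```text
the job is handed in; nothing more can be done
None
```

The case is unlocked, and I handed the job in after about 11 s of robot time. I set the jaws 47 mm apart and aligned them with the case. One finger pressed the catch about 8 mm down (5–6 N). The other pushed the bolt's tab towards the case's -y until it hit a hard stop, where the force rose to about 22 N with no further movement. Only then did I let the catch up and take the hand away.

**Last checks:**
- **Bolt:** The final wrist picture shows its end out of the keeper. The tab's measured travel was 34.7 mm against the nominal 36 mm. I put the difference down to the 2 mm calibration and the bolt's starting play of up to 1 mm, and relied on the hard stop as proof that it was fully drawn.
- **Catch:** The bar is back up at 109–110 mm, the same height as before I started.
- **Robot and other things:** The hand is clear, with the wrist force back near zero. The eraser, tape, glue, ink and knife look unmoved in that picture. The two jars on the deck are only in view by their shadows, but the side view at full draw showed them in place. The brush pot was well away from the arm's path.

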